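# Find the rattling case and hold it out over the dish

### The arm

A 6-joint arm with a two-finger parallel gripper is mounted at the origin on the work surface; the furniture and walls round the work are solid. World frame = base frame: x ahead of the robot, y to its left, z up, the work surface at z = 0. Lengths are in m, angles in rad, forces in N, time in s.
With the tool pointing down it reaches from about 0.35 to 0.85 m from the base axis. Payload 8.1 kg.
Tool frame: the origin (TCP) lies at the very end of the fingers, on their centre line; the grasp point (between the pads) lies 19 mm behind it (robot.pinch_z is the distance from the TCP to the grasp point, in m); x points along the fingers, z is the direction in which the jaws open and shut, and the axes are right-handed (so a half turn about x gives the same grasp; the last joint's range is limited). The gripper opens to 93 mm and grips with 3 to 60 N. Pads are 15 mm wide; open, the fingers measure 128 mm over their backs; the gripper's body (75 mm by 188 mm) begins 65 mm behind the grasp point.
Start: joints at [1.094, 0.13, 1.488, -0, 1.523, -0.085], TCP at [0.229, 0.555, 0.219] pointing down, gripper open.
Joint ranges: [-2.96, 2.96], [-0.89, 2.26], [0.02, 2.5], [-1.34, 4.48], [0, 2.73], [-2.66, 2.66]. Speed limits (rad/s): [2.39, 2.39, 2.79, 3.14, 3.14, 3.14].

### API

Orientations are given as a rotation vector (axis times angle).
In Python, from plant import robot, optics, ticket gives the robot as it stands.
- The arm moves only by the tool jog_arm, never from a script. Its argument "targets" is a list of rows, each a list of 7 numbers: the shift along the tool's x, y, z in cm, then the turn, a rotation vector about the tool's x, y, z in degrees, then the closure, from 0 (fully open) to 1 (shut). In form: [[dx, dy, dz, ax, ay, az, grip], ...]. A call has 1 to 5 rows; each row is the pose to reach, as a shift and turn from the pose measured when the call began, along the tool's axes at that moment; what a row does not reach only later rows make up. A row lasts 1/8 s, in which the tool goes at most 62.5 mm and 10.7 degrees, less where a joint would pass 70% of its speed; a pose out of reach is approached as far as the arm can. A call with a gripper value outside its range is refused whole. The fingers move at their own pace and stop on an object; "squeeze" is the grip in N (left out, the last holds). Time passes only in rows, so rows that repeat a pose let the fingers close. It gives the time, the measured TCP pose, the force and the opening at its end, in the units of the state.
- robot.read_state(): the state, without advancing time (a new reading comes with each control period).
- optics.read_camera(name): name is "scene" or "top" or "wrist"; returns a dict with "frame" (384x512x3 uint8, red, green, blue), "vertical_fov" (degrees; the focal length in pixels is half the picture's height over the tangent of half this angle, whatever the lens; pixels are square), "cx", "cy" (the principal point, pixels), "R" (3x3) and "t" (3): a world point X has camera coordinates R X + t. Camera axes: x right, y down, z forward; pixel columns grow to the right and rows downward; lengths in m; the calibration is good to about 2 mm. A picture is of the moment at which its call begins. There is no depth.
- ticket.close_job(): hands the job in, once; it reports no verdict.
The state is a dict: "t": time; "q": joint angles; "dq": joint speeds; "joint_torque": joint torques, N m; "tool_pos": TCP position; "orientation": TCP orientation; "force": force on the tool from outside, world axes, zero at the start; "wrist_torque": the same for the moment, N m; "opening": finger opening in m.
Only numpy, scipy, OpenCV 4.12 (cv2) and the standard library are available. Lean on these libraries where they do the work, as an engineer would, in place of code of your own. Each camera call takes 0.05 s, during which the arm holds its last target.

### The job

One of the three blue parts cases has a loose lead ball in it. Lift them well off the table one at a time and shake each lengthwise, end to end and back a few times, to find the one that rattles; stand every silent one you tried back upright where it stood. Finish while holding the rattling case out, level and still, about 20 cm above the middle of the shallow white dish at the far side, ready to be opened: do not set it down or let go, and leave the dish where it is.

Things in the scene. Friction and masses are not known exactly. Their poses are not given: they have to be found in the camera images.
- case_a_mid (a point): sealed oblong parts case, blue with grey lid, 130 mm (its x) by 58 mm (y) by 67 mm high, upright, identical outside to the others. This point is its centre, 33.5 mm above its underside. Starts on the left (+y). All are equally built but weigh 0.25 to 0.39 kg at random, and which one rattles is drawn anew every time. Grip it across the 58 mm at mid-length, at 25 N or more. Lid and latches do not open.
- case_b_mid (a point): sealed oblong parts case, blue with grey lid, 130 mm (its x) by 58 mm (y) by 67 mm high, upright, identical outside to the others. This point is its centre, 33.5 mm above its underside. Starts in the middle. In the rattling case a 28 mm, 130 g lead ball runs free along a channel, 45 mm to either side of the centre (along x); it knocks on the ends.
- case_c_mid (a point): sealed oblong parts case, blue with grey lid, 130 mm (its x) by 58 mm (y) by 67 mm high, upright, identical outside to the others. This point is its centre, 33.5 mm above its underside. Starts on the right (-y). Tipped 0.2 rad or more end to end, or jerked lengthwise, the loose ball runs to that end and stays when levelled: the wrist moment shifts about 0.05 N m either way. In the silent ones such a ball is stuck at mid-length.
- dish_mid (a point): shallow white dish, 114 mm across, 26 mm high, loose on the table beyond the tins; this point is its centre, 13 mm above the table
Not all that is in view belongs to the job. What is shaped like the part that bears case_a_mid but red is not meant.

How it is judged:
On the way, in this order (a step that is already met when the one before it is completed fails the run):
1. the rattling case is off the table and its ball has run towards the case's +x end (20 mm or more off the middle) (((distance between ball_c0 and case_a_mid below 0.06 m and height (world z) of case_a_mid above 0.07 m and x of ball_c0 in the frame of case_a_mid above 0.02 m) or (distance between ball_c0 and case_b_mid below 0.06 m and height (world z) of case_b_mid above 0.07 m and x of ball_c0 in the frame of case_b_mid above 0.02 m) or (distance between ball_c0 and case_c_mid below 0.06 m and height (world z) of case_c_mid above 0.07 m and x of ball_c0 in the frame of case_c_mid above 0.02 m))).
2. the rattling case is off the table and its ball has run then towards its -x end (20 mm or more) (((distance between ball_c0 and case_a_mid below 0.06 m and height (world z) of case_a_mid above 0.07 m and x of ball_c0 in the frame of case_a_mid below -0.02 m) or (distance between ball_c0 and case_b_mid below 0.06 m and height (world z) of case_b_mid above 0.07 m and x of ball_c0 in the frame of case_b_mid below -0.02 m) or (distance between ball_c0 and case_c_mid below 0.06 m and height (world z) of case_c_mid above 0.07 m and x of ball_c0 in the frame of case_c_mid below -0.02 m))).
At the end, for the whole second after the job is handed in: The case with the ball is held up in the fingers, still, level within 0.3 rad, its centre 0.12 to 0.32 m above the table and within 50 mm of the dish's centre seen from above; the two other cases stand upright at rest on the table within 50 mm of where they started (((distance between ball_c0 and case_a_mid below 0.06 m and horizontal distance between case_a_mid and dish_mid below 0.05 m and height (world z) of case_a_mid between 0.12 and 0.32 m and angle between case_a_mid's own z axis and vertical below 0.3 rad and linear speed of case_a below 0.03 m/s and contact force between the fingers and case_a above 0.5 N and distance of each of case_b_mid, case_c_mid from where it was at the start of the episode below 0.05 m and height (world z) of each of case_b_mid, case_c_mid below 0.039 m and angle between each of case_b_mid, case_c_mid's own z axis and vertical below 0.12 rad and linear speed of each of case_b, case_c below 0.02 m/s) or (distance between ball_c0 and case_b_mid below 0.06 m and horizontal distance between case_b_mid and dish_mid below 0.05 m and height (world z) of case_b_mid between 0.12 and 0.32 m and angle between case_b_mid's own z axis and vertical below 0.3 rad and linear speed of case_b below 0.03 m/s and contact force between the fingers and case_b above 0.5 N and distance of each of case_a_mid, case_c_mid from where it was at the start of the episode below 0.05 m and height (world z) of each of case_a_mid, case_c_mid below 0.039 m and angle between each of case_a_mid, case_c_mid's own z axis and vertical below 0.12 rad and linear speed of each of case_a, case_c below 0.02 m/s) or (distance between ball_c0 and case_c_mid below 0.06 m and horizontal distance between case_c_mid and dish_mid below 0.05 m and height (world z) of case_c_mid between 0.12 and 0.32 m and angle between case_c_mid's own z axis and vertical below 0.3 rad and linear speed of case_c below 0.03 m/s and contact force between the fingers and case_c above 0.5 N and distance of each of case_a_mid, case_b_mid from where it was at the start of the episode below 0.05 m and height (world z) of each of case_a_mid, case_b_mid below 0.039 m and angle between each of case_a_mid, case_b_mid's own z axis and vertical below 0.12 rad and linear speed of each of case_a, case_b below 0.02 m/s))); the arm keeps its last pose, push and grip.
It fails at once if the dish is pushed more than 40 mm from its place (distance of dish_mid from where it was at the start of the episode above 0.04 m).
It also fails if it takes over 72 s, if anything falls off the work surface, if the arm or the gripper's body presses on something with over 40 N, if the wrist force passes 120 N, or if a joint passes its speed limit or range.

## Working session

There is one attempt and no reset: what is moved stays moved. The work goes in short steps, Python scripts to look and compute and a tool call to move; the robot and the scene stay as the last step left them, time stands still between calls to the robot, and variables do not carry over. Pictures are saved under pics/ and viewed, and the job is handed in when it is done.

Besides the shell and the picture viewer there is one more tool, called after "Emit:" as name(argument=value, ...) on one line, values as JSON. jog_arm: Moves the arm, as the interface text tells. Its arguments: {"type":"object","properties":{"targets":{"type":"array"},"squeeze":{"type":"number"}},"required":["targets"]}

```bash
mkdir -p pics; python3 - <<'E'
from plant import robot, optics, ticket
import cv2,numpy as np
print(robot.read_state(), robot.pinch_z)
for n in ("scene","top"):
    c=optics.read_camera(n); cv2.imwrite(f"pics/{n}0.png",cv2.resize(c["frame"][:,:,::-1],(800,600),interpolation=cv2.INTER_CUBIC))
    np.savez(f"{n}0.npz",**c); print(n,c["R"],c["t"],c["vertical_fov"],c["cx"],c["cy"])
E
```

```text
{'t': 0.0, 'q': array([ 1.09360498e+00,  1.31143947e-01,  1.48924363e+00,  3.86293348e-05,
        1.52300615e+00, -8.54029463e-02]), 'dq': array([ 0.00109626,  0.00028304,  0.00039154,  0.00038191, -0.00079361,
       -0.00023013]), 'joint_torque': array([ 1.20232322e-03, -5.59852123e+01, -4.91753054e+01,  7.71704572e-02,
        3.57221067e-02, -1.59681927e-04]), 'tool_pos': array([0.22881663, 0.55405492, 0.21761731]), 'orientation': array([-0.91684302,  1.37108837,  0.91546508]), 'force': array([0.07231495, 0.83612249, 1.32250188]), 'wrist_torque': array([-0.06693405, -0.00017087,  0.04378957]), 'opening': 0.09305535849590735} 0.0188
scene [[ 8.74866294e-01 -4.84364142e-01  5.88059028e-04]
 [-3.69760913e-01 -6.68651333e-01 -6.45121898e-01]
 [ 3.12867121e-01  5.64177962e-01 -7.64079441e-01]] [-0.47879692  0.24187272  0.76056493] 57.8064967914275 256.6616577233771 194.03220901062755
top [[ 0.00642973 -0.99989559  0.01294078]
 [-0.99562913 -0.00760701 -0.09308477]
 [ 0.0931735  -0.01228571 -0.99557409]] [-0.0120972   0.52302562  1.01365668] 49.26042240127345 255.880133983081 191.5533499750959
```

View pics/scene0.png

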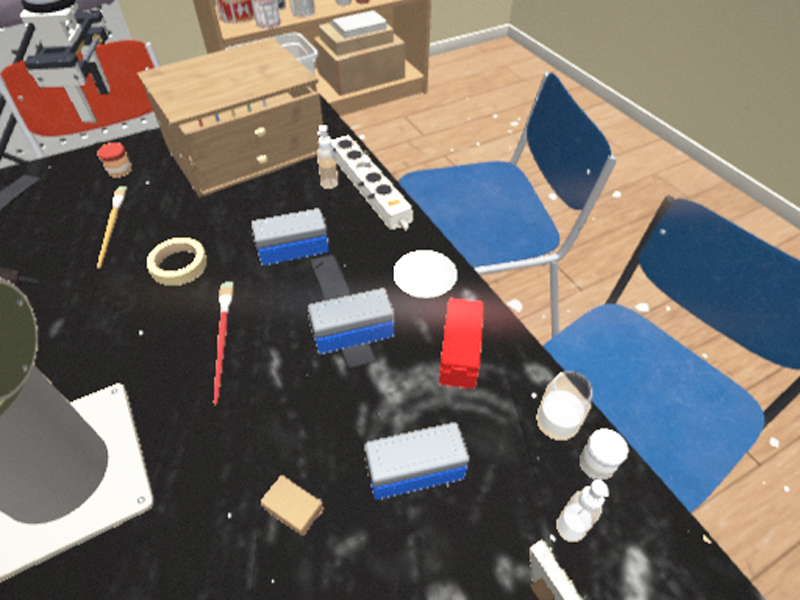

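View pics/top0.png

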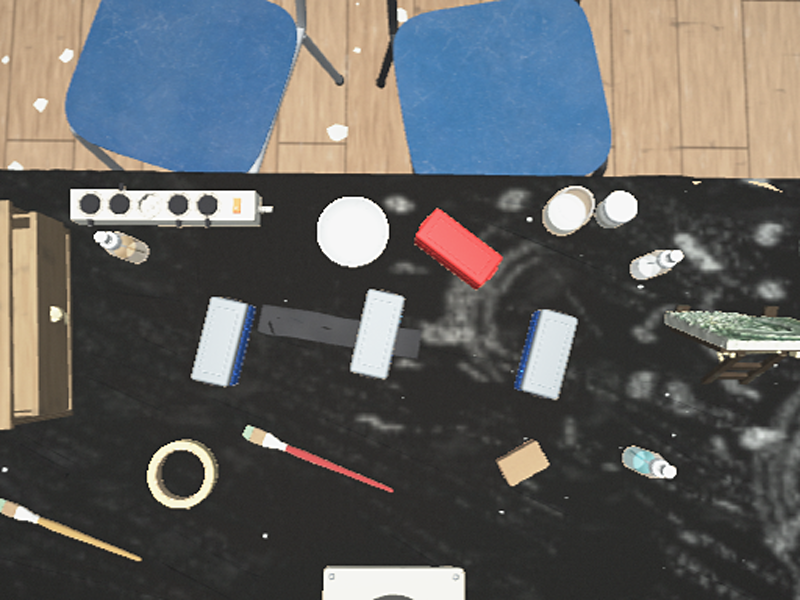

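```bash
cat > h.py <<'E'
import numpy as np,cv2
from scipy.spatial.transform import Rotation as Ro
def ray(c,u,v,z):
    f=192/np.tan(np.radians(float(c["vertical_fov"]))/2)
    d=c["R"].T@np.array([(u-c["cx"])/f,(v-c["cy"])/f,1]); o=-c["R"].T@c["t"]
    return o+d*(z-o[2])/d[2]
E
python3 - <<'E'
from h import *
c=dict(np.load("top0.npz")); im=c["frame"]; hsv=cv2.cvtColor(im,cv2.COLOR_RGB2HSV)
m=((hsv[...,2]>150)&(hsv[...,1]<60)).astype(np.uint8)
m=cv2.morphologyEx(m,cv2.MORPH_OPEN,np.ones((3,3)))
n,l,s,_=cv2.connectedComponentsWithStats(m)
for i in range(1,n):
    if 800<s[i][4]<3500 and 110<s[i][1]<260:
        cn=cv2.findContours((l==i).astype(np.uint8),0,2)[0][0]; bx=cv2.boxPoints(cv2.minAreaRect(cn))
        z=.026 if s[i][1]<170 else .067
        P=np.array([ray(c,u,v,z)[:2] for u,v in bx]); e=[np.linalg.norm(P[k]-P[(k+1)%4]) for k in range(4)]
        k=int(np.argmax(e[:2])); d=P[k]-P[(k+1)%4]; d*=np.sign(d[0])
        print(s[i],bx.round(1).tolist(),P.mean(0).round(4),np.round(e[:2],4),np.degrees(np.arctan2(d[1],d[0])).round(1))
print(ray(c,75/1.5625,415/1.5625,.15),ray(c,353/1.5625,232/1.5625,.026))
from plant import robot
print(Ro.from_rotvec(robot.read_state()["orientation"]).as_matrix().round(3))
E
```

```text
[  45  121   87   21 1212] [[44.70000076293945, 140.0], [45.0, 120.5], [131.3000030517578, 122.0], [131.0, 141.5]] [0.6716 0.4115] [0.0496 0.2149] 89.5
[ 203  126   46   45 1654] [[203.0, 126.0], [248.0, 126.0], [248.0, 170.0], [203.0, 170.0]] [0.6319 0.0681] [0.1128 0.1115] -89.4
[ 224  185   34   57 1294] [[223.0, 237.3000030517578], [235.10000610351562, 183.89999389648438], [258.70001220703125, 189.3000030517578], [246.5, 242.6999969482422]] [0.4676 0.0273] [0.1293 0.0574] -12.1
[ 123  190   35   57 1298] [[121.30000305175781, 241.8000030517578], [134.60000610351562, 188.39999389648438], [157.6999969482422, 194.1999969482422], [144.39999389648438, 247.60000610351562]] [0.4549 0.2657] [0.1287 0.0565] -12.1
[ 334  198   35   57 1269] [[333.1000061035156, 249.5], [346.29998779296875, 196.8000030517578], [369.1000061035156, 202.5], [355.8999938964844, 255.1999969482422]] [ 0.4393 -0.2338] [0.1289 0.0559] -14.7
[0.34964382 0.43470088 0.15      ] [0.6304033  0.06710922 0.026     ]
[[-0.001 -0.924  0.382]
 [-0.001  0.382  0.924]
 [-1.     0.    -0.002]]
```

```bash
cat >> h.py <<'E'
def goal(P,yaw,tilt=0):
    "TCP target; yaw=case yaw deg; jaw z along case y; x down -> cm,deg in tool frame"
    from plant import robot
    s=robot.read_state(); R=Ro.from_rotvec(s["orientation"])
    cy=np.radians(yaw); z=np.array([-np.sin(cy),np.cos(cy),0]); x=np.array([0,0,-1.]); y=np.cross(z,x)
    G=Ro.from_matrix(np.stack([x,y,z],1))
    print("t",round(s["t"],2),"pos",s["tool_pos"].round(4),"F",s["force"].round(2),"open",round(s["opening"],4))
    print("d cm",(R.inv().apply(np.array(P)-s["tool_pos"])*100).round(2),"turn",np.degrees((R.inv()*G).as_rotvec()).round(2))
    w=R.inv().apply(s["wrist_torque"]); print("tau tool",w.round(4))
E
python3 -c "
from h import *
goal([.455,.266,.13],-12.3); goal([.455,.266,.0155],-12.3)"
```

```text
t 0.1 pos [0.2289 0.5541 0.2177] F [ 0.16  0.42 -0.36] open 0.093
d cm [  8.79 -31.9  -17.97] turn [-10.15  -0.1   -0.02]
tau tool [-0.0348  0.0195 -0.014 ]
t 0.1 pos [0.2289 0.5541 0.2177] F [ 0.16  0.42 -0.36] open 0.093
d cm [ 20.24 -31.9  -17.95] turn [-10.15  -0.1   -0.02]
tau tool [-0.0348  0.0195 -0.014 ]
```

Emit:
jog_arm(targets=[[0,-16,-9,-5,0,0,0],[0,-32,-18,-10,0,0,0],[2,-32,-18,-10,0,0,0],[5,-32,-18,-10,0,0,0],[9,-32,-18,-10,0,0,0]], squeeze=45)

```text
t: 0.72
tool_pos: [0.4173, 0.3157, 0.1671]
orientation: [-1.048, 1.303, 1.046]
force: [0.9, 0.9, -0.1]
opening: 0.0927
```

```bash
python3 -c "
from h import *
from plant import optics
c=optics.read_camera('wrist');cv2.imwrite('pics/w1.png',c['frame'][:,:,::-1])
goal([.455,.266,.0155],-12.3)"
```

```text
t 0.78 pos [0.4181 0.3095 0.1612] F [ 1.15 -4.96 -4.13] open 0.0932
d cm [14.59 -4.56 -3.33] turn [-0.33 -0.43 -0.06]
tau tool [-0.0062  0.1312 -0.1025]
```

View pics/w1.png

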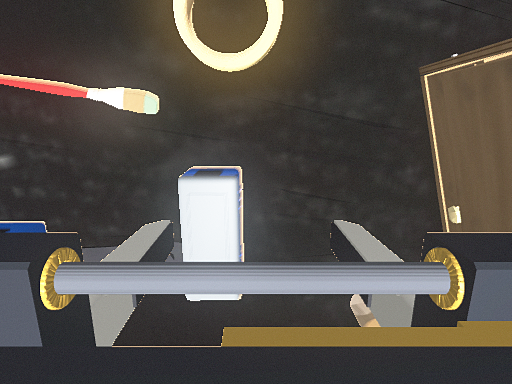

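The wrist view shows case A at pixel (210, 230), left of the jaw centre, and the arm still short of its target. I'll move over the case before descending.

Emit:
jog_arm(targets=[[2,-4.6,-3.4,0,0,0,0],[4,-4.6,-3.4,0,0,0,0],[6,-4.6,-3.4,0,0,0,0],[6,-4.6,-3.4,0,0,0,0]])

```text
t: 1.27
tool_pos: [0.4537, 0.265, 0.0992]
orientation: [-1.049, 1.317, 1.044]
force: [0.0, -1.4, -0.2]
opening: 0.0929
```

```bash
python3 -c "
from h import *
from plant import optics
c=optics.read_camera('wrist');cv2.imwrite('pics/w2.png',c['frame'][:,:,::-1])
goal([.455,.266,.0155],-12.3)"
```

```text
t 1.32 pos [0.4545 0.2656 0.1007] F [ 0.19 -0.25  0.6 ] open 0.093
d cm [ 8.52 -0.06  0.13] turn [-0.33 -0.51 -0.17]
tau tool [-0.0224 -0.0068 -0.0117]
```

View pics/w2.png

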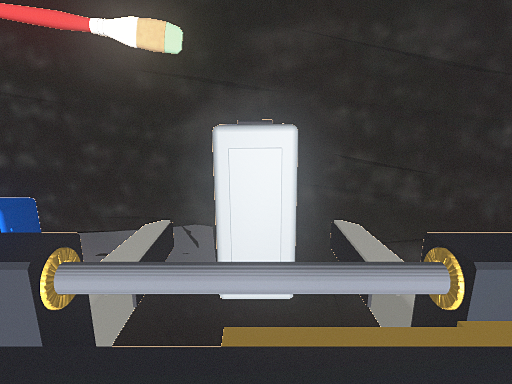

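Case A is centred between the fingers (columns 215–298) and well aligned. I'll descend and grip.

Emit:
jog_arm(targets=[[4.5,0,0,0,0,0,0],[8.5,0,0,0,0,0,0],[8.5,0,0,0,0,0,0.3],[8.5,0,0,0,0,0,1],[8.5,0,0,0,0,0,1]], squeeze=45)

```text
t: 1.95
tool_pos: [0.456, 0.2659, 0.0183]
orientation: [-1.05, 1.31, 1.043]
force: [0.0, -0.0, -0.6]
opening: 0.0676
```

Emit:
jog_arm(targets=[[0,0,0,0,0,0,1],[0,0,0,0,0,0,1],[0,0,0,0,0,0,1]])

```text
t: 2.33
tool_pos: [0.4571, 0.2665, 0.0198]
orientation: [-1.05, 1.308, 1.042]
force: [-1.0, -0.9, 7.3]
opening: 0.0577
```

```bash
python3 -c "
from h import *
goal([.455,.266,.0155],-12.3)"
```

```text
t 2.33 pos [0.4571 0.2665 0.0198] F [-1.02 -0.94  7.31] open 0.0577
d cm [ 0.43  0.2  -0.09] turn [-0.32 -0.27  0.12]
tau tool [-0.0043 -0.0851  0.1401]
```

Emit:
jog_arm(targets=[[-4,0,0,0,0,0,1],[-8,0,0,0,0,0,1],[-12,0,0,0,0,0,1],[-15,0,0,0,0,0,1],[-15,0,0,0,0,0,1]])

```text
t: 2.95
tool_pos: [0.4585, 0.268, 0.1724]
orientation: [-1.05, 1.303, 1.04]
force: [-0.6, -0.1, -2.5]
opening: 0.0581
```

Emit:
jog_arm(targets=[[0,0,0,0,0,0,1],[0,0,0,0,0,0,1],[0,0,0,0,0,0,1]])

```text
t: 3.32
tool_pos: [0.4578, 0.2676, 0.1709]
orientation: [-1.05, 1.305, 1.041]
force: [0.3, 0.5, -4.2]
opening: 0.0581
```

```bash
python3 -c "
from h import *
goal([.455,.266,.17],-12.3)"
```

```text
t 3.33 pos [0.4578 0.2676 0.1709] F [ 0.29  0.54 -4.24] open 0.0581
d cm [ 0.09  0.24 -0.22] turn [-0.33 -0.18  0.24]
tau tool [ 0.023  -0.0437 -0.0665]
```

Emit:
jog_arm(targets=[[0,0,0,0,0,10.5,1],[0,0,0,0,0,21,1],[0,0,0,0,0,24,1],[0,0,0,0,0,24,1],[0,0,0,0,0,24,1]])

```text
t: 3.95
tool_pos: [0.4577, 0.2678, 0.1708]
orientation: [-0.792, 1.563, 1.348]
force: [-1.1, -0.2, -3.5]
opening: 0.058
```

```bash
python3 -c "
from h import *
goal([.455,.266,.17],-12.3)"
```

```text
t 3.95 pos [0.4577 0.2678 0.1708] F [-1.13 -0.23 -3.5 ] open 0.058
d cm [ 0.16  0.17 -0.23] turn [ -0.34  -0.12 -23.68]
tau tool [ 0.0291 -0.067  -0.3542]
```

Emit:
jog_arm(targets=[[0,0,0,0,0,-10.5,1],[0,0,0,0,0,-21,1],[0,0,0,0,0,-24,1],[0,0,0,0,0,-24,1],[0,0,0,0,0,-24,1]])

```text
t: 4.58
tool_pos: [0.4576, 0.268, 0.1715]
orientation: [-1.051, 1.303, 1.041]
force: [0.3, 0.6, -3.1]
opening: 0.0574
```

Emit:
jog_arm(targets=[[0,0,0,0,0,0,1],[0,0,0,0,0,0,1]])

```text
t: 4.82
tool_pos: [0.4581, 0.2677, 0.1713]
orientation: [-1.05, 1.304, 1.041]
force: [-0.1, -0.0, -3.4]
opening: 0.0581
```

```bash
python3 -c "
from h import *
from plant import optics
for i in range(4):
  goal([.455,.266,.17],-12.3); optics.read_camera('top')"
```

```text
t 4.83 pos [0.4581 0.2677 0.1713] F [-0.1  -0.02 -3.42] open 0.0581
d cm [ 0.12  0.26 -0.24] turn [-0.33 -0.15  0.29]
tau tool [-0.0179  0.0289  0.0522]
t 4.88 pos [0.458  0.2677 0.1712] F [-0.54  0.31 -3.26] open 0.0579
d cm [ 0.12  0.25 -0.23] turn [-0.32 -0.16  0.28]
tau tool [-0.0268  0.0362 -0.0326]
t 4.92 pos [0.4579 0.2678 0.1712] F [-0.15  0.09 -3.24] open 0.0575
d cm [ 0.12  0.25 -0.24] turn [-0.31 -0.16  0.29]
tau tool [-0.0055 -0.0769 -0.0003]
t 4.97 pos [0.4578 0.2678 0.1712] F [-0.4  -0.19 -3.52] open 0.0576
d cm [ 0.12  0.24 -0.24] turn [-0.31 -0.16  0.29]
tau tool [ 0.0409 -0.0257 -0.0184]
```

Emit:
jog_arm(targets=[[0,0,0,0,0,-10.5,1],[0,0,0,0,0,-21,1],[0,0,0,0,0,-24,1],[0,0,0,0,0,-24,1],[0,0,0,0,0,-24,1]])

```text
t: 5.65
tool_pos: [0.4581, 0.268, 0.1717]
orientation: [-1.256, 1.023, 0.723]
force: [0.9, 0.4, -2.6]
opening: 0.0577
```

Emit:
jog_arm(targets=[[0,0,0,0,0,10.5,1],[0,0,0,0,0,21,1],[0,0,0,0,0,24,1],[0,0,0,0,0,24,1],[0,0,0,0,0,24,1]])

```text
t: 6.28
tool_pos: [0.4584, 0.2678, 0.1716]
orientation: [-1.049, 1.304, 1.04]
force: [-0.7, -0.4, -3.0]
opening: 0.0578
```

Emit:
jog_arm(targets=[[0,0,0,0,0,0,1],[0,0,0,0,0,0,1]])

```text
t: 6.52
tool_pos: [0.458, 0.2681, 0.1717]
orientation: [-1.05, 1.303, 1.041]
force: [-0.1, -0.3, -3.5]
opening: 0.0578
```

```bash
python3 -c "
from h import *
from plant import optics
for i in range(4):
  goal([.455,.266,.17],-12.3); optics.read_camera('top')"
```

```text
t 6.53 pos [0.458  0.2681 0.1717] F [-0.08 -0.31 -3.49] open 0.0578
d cm [ 0.17  0.24 -0.27] turn [-0.29 -0.12  0.32]
tau tool [ 0.0355 -0.0048 -0.0503]
t 6.58 pos [0.458  0.2681 0.1718] F [-0.79  0.36 -2.7 ] open 0.0578
d cm [ 0.17  0.25 -0.27] turn [-0.3  -0.12  0.32]
tau tool [0.006  0.0202 0.0089]
t 6.62 pos [0.4581 0.2681 0.1718] F [ 0.89 -0.49 -3.12] open 0.0579
d cm [ 0.17  0.26 -0.27] turn [-0.3  -0.12  0.31]
tau tool [ 0.0115 -0.0078 -0.0237]
t 6.67 pos [0.4582 0.2681 0.1718] F [ 0.32  0.84 -2.43] open 0.0579
d cm [ 0.18  0.27 -0.27] turn [-0.31 -0.12  0.31]
tau tool [ 0.0231 -0.0132 -0.009 ]
```

```bash
cat >> h.py <<'E'
def meas(n=20):
    from plant import robot,optics
    L=[]
    for i in range(n):
        optics.read_camera('top'); s=robot.read_state(); R=Ro.from_rotvec(s["orientation"])
        L.append(np.r_[R.inv().apply(s["wrist_torque"]),s["force"]])
    L=np.array(L); print("t",s["t"],"mean",L.mean(0).round(4),"se",(L.std(0)/n**.5).round(4))
E
python3 -c "
from h import *
meas()"
```

```text
t 7.725 mean [ 9.0000e-04 -4.8000e-03  1.0900e-02 -2.2990e-01  2.3900e-02 -2.9494e+00] se [0.0062 0.0072 0.0053 0.0982 0.1248 0.118 ]
```

Emit:
jog_arm(targets=[[0,0,0,0,0,10.5,1],[0,0,0,0,0,21,1],[0,0,0,0,0,24,1],[0,0,0,0,0,24,1],[0,0,0,0,0,24,1]])

```text
t: 8.35
tool_pos: [0.4585, 0.268, 0.1718]
orientation: [-0.792, 1.561, 1.348]
force: [-0.1, -0.3, -2.6]
opening: 0.0577
```

Emit:
jog_arm(targets=[[0,0,0,0,0,-10.5,1],[0,0,0,0,0,-21,1],[0,0,0,0,0,-24,1],[0,0,0,0,0,-24,1],[0,0,0,0,0,-24,1]])

```text
t: 8.98
tool_pos: [0.4585, 0.2683, 0.1725]
orientation: [-1.05, 1.302, 1.04]
force: [-0.3, -0.1, -3.8]
opening: 0.0582
```

Emit:
jog_arm(targets=[[0,0,0,0,0,0,1],[0,0,0,0,0,0,1]])

```text
t: 9.22
tool_pos: [0.4589, 0.268, 0.1724]
orientation: [-1.049, 1.303, 1.04]
force: [0.4, -0.0, -3.0]
opening: 0.0578
```

```bash
python3 -c "
from h import *
meas()
goal([.4575,.2675,.0205],-12.3)"
```

```text
t 10.225 mean [ 8.5000e-03 -2.2500e-02 -2.7000e-03  1.1570e-01 -1.3300e-01 -2.9643e+00] se [0.0051 0.0069 0.0067 0.1001 0.1146 0.1261]
t 10.22 pos [0.4585 0.2683 0.1726] F [ 1.04  0.05 -3.3 ] open 0.0579
d cm [15.21  0.19 -0.09] turn [-0.3  -0.06  0.4 ]
tau tool [ 0.0198  0.0083 -0.0213]
```

A shows no moment shift (0.014 against the 0.1 expected), so it is silent. I'll put it back.

Emit:
jog_arm(targets=[[5,0.1,0,0,0,0.4,1],[10,0.2,0,0,0,0.4,1],[13,0.2,0,0,0,0.4,1],[14.3,0.2,0,0,0,0.4,1],[14.6,0.2,0,0,0,0.4,1]])

```text
t: 10.85
tool_pos: [0.4575, 0.2683, 0.0264]
orientation: [-1.046, 1.307, 1.045]
force: [-0.4, 0.5, -2.6]
opening: 0.0579
```

```bash
python3 -c "
from h import *
goal([.4575,.2675,.0195],-12.3)"
```

```text
t 10.85 pos [0.4575 0.2683 0.0264] F [-0.37  0.51 -2.56] open 0.0579
d cm [ 0.69 -0.02 -0.08] turn [-0.3  -0.08 -0.02]
tau tool [-0.0009  0.0422  0.0711]
```

Emit:
jog_arm(targets=[[0.4,0,0,0,0,0,1],[0.7,0,0,0,0,0,1],[0.7,0,0,0,0,0,1]])

```text
t: 11.22
tool_pos: [0.4578, 0.2685, 0.02]
orientation: [-1.046, 1.306, 1.045]
force: [0.7, 0.8, -2.2]
opening: 0.0573
```

Emit:
jog_arm(targets=[[0,0,0,0,0,0,0.7],[0,0,0,0,0,0,0.3],[0,0,0,0,0,0,0],[0,0,0,0,0,0,0]])

```text
t: 11.72
tool_pos: [0.4581, 0.2686, 0.0203]
orientation: [-1.046, 1.305, 1.045]
force: [-0.1, -0.1, 0.3]
opening: 0.0805
```

Emit:
jog_arm(targets=[[-4,0,0,0,0,0,0],[-8,0,0,0,0,0,0],[-10,0,0,0,0,0,0]])

```text
t: 12.1
tool_pos: [0.4593, 0.2693, 0.1232]
orientation: [-1.047, 1.301, 1.044]
force: [0.9, -0.1, -0.6]
opening: 0.0931
```

```bash
python3 -c "
from h import *
goal([.4676,.0273,.1],-12.1)"
```

```text
t 12.1 pos [0.4593 0.2693 0.1232] F [ 0.88 -0.09 -0.57] open 0.0931
d cm [  2.3   -6.08 -23.44] turn [-0.5   0.1   0.22]
tau tool [ 0.0194 -0.0311 -0.0451]
```

Emit:
jog_arm(targets=[[0,-2,-6,0,0,0,0],[0,-4,-12,0,0,0,0],[0,-5,-18,0,0,0,0],[0,-6.1,-23.4,-0.5,0,0,0],[2,-6.1,-23.4,-0.5,0,0,0]])

```text
t: 12.72
tool_pos: [0.4695, 0.0239, 0.1048]
orientation: [-1.052, 1.297, 1.043]
force: [0.3, 0.5, -0.3]
opening: 0.0929
```

Emit:
jog_arm(targets=[[0,0,0,0,0,0,0]])

```text
t: 12.85
tool_pos: [0.4682, 0.0233, 0.1034]
orientation: [-1.05, 1.3, 1.044]
force: [-0.4, 1.5, -0.9]
opening: 0.0929
```

```bash
python3 -c "
from h import *
from plant import optics
c=optics.read_camera('wrist');cv2.imwrite('pics/w3.png',c['frame'][:,:,::-1])
c=optics.read_camera('top');cv2.imwrite('pics/t3.png',c['frame'][:,:,::-1])
goal([.4676,.0273,.0165],-12.1)"
```

```text
t 12.95 pos [0.4697 0.0239 0.1053] F [-0.77  0.13 -0.09] open 0.0929
d cm [8.88 0.36 0.28] turn [-0.28  0.08  0.49]
tau tool [ 0.0086 -0.0059  0.0388]
```

View pics/w3.png

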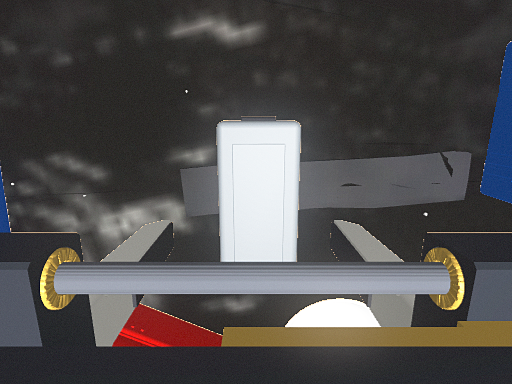

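View pics/t3.png

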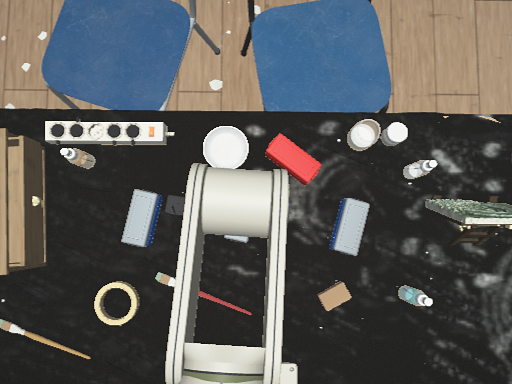

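Case A stands upright where it stood, at top-image pixel (141, 218). Case B is centred in the jaws, at columns 218–300 of the wrist view. I'll descend and grip.

Emit:
jog_arm(targets=[[4.5,0.3,0.1,-0.3,0,0.5,0],[8.6,0.3,0.1,-0.3,0,0.5,0],[8.6,0.3,0.1,-0.3,0,0.5,0.3],[8.6,0.3,0.1,-0.3,0,0.5,1],[8.6,0.3,0.1,-0.3,0,0.5,1]], squeeze=45)

```text
t: 13.58
tool_pos: [0.4698, 0.0256, 0.0217]
orientation: [-1.054, 1.297, 1.051]
force: [-0.2, -0.1, -0.2]
opening: 0.0677
```

Emit:
jog_arm(targets=[[0,0,0,0,0,0,1],[0,0,0,0,0,0,1],[0,0,0,0,0,0,1]])

```text
t: 13.95
tool_pos: [0.4708, 0.0256, 0.0229]
orientation: [-1.054, 1.296, 1.05]
force: [-1.5, 1.5, 6.8]
opening: 0.0579
```

Emit:
jog_arm(targets=[[-4,0,0,0,0,0,1],[-8,0,0,0,0,0,1],[-12,0,0,0,0,0,1],[-15,0,0,0,0,0,1],[-15,0,0,0,0,0,1]])

```text
t: 14.58
tool_pos: [0.4715, 0.0252, 0.1751]
orientation: [-1.056, 1.292, 1.046]
force: [-0.2, -0.4, -3.8]
opening: 0.0579
```

Emit:
jog_arm(targets=[[0,0,0,0,0,10.5,1],[0,0,0,0,0,21,1],[0,0,0,0,0,24,1],[0,0,0,0,0,24,1],[0,0,0,0,0,24,1]])

```text
t: 15.2
tool_pos: [0.4709, 0.0253, 0.1742]
orientation: [-0.8, 1.553, 1.355]
force: [0.2, -0.9, -2.2]
opening: 0.058
```

Emit:
jog_arm(targets=[[0,0,0,0,0,-10.5,1],[0,0,0,0,0,-21,1],[0,0,0,0,0,-24,1],[0,0,0,0,0,-24,1],[0,0,0,0,0,-24,1]])

```text
t: 15.82
tool_pos: [0.471, 0.0254, 0.1749]
orientation: [-1.057, 1.292, 1.046]
force: [-0.2, -0.7, -3.5]
opening: 0.0579
```

Emit:
jog_arm(targets=[[0,0,0,0,0,0,1],[0,0,0,0,0,0,1]])

```text
t: 16.08
tool_pos: [0.4713, 0.0252, 0.1747]
orientation: [-1.056, 1.293, 1.046]
force: [-0.8, 0.7, -2.8]
opening: 0.058
```

```bash
python3 -c "
from h import *
meas()
goal([.4676,.0273,.02],-12.1)"
```

```text
t 17.075 mean [ 4.0000e-04 -6.1000e-03  5.1700e-02  2.4030e-01 -1.7450e-01 -3.3849e+00] se [0.0082 0.0065 0.0052 0.0756 0.1124 0.1266]
t 17.07 pos [0.4711 0.0254 0.1749] F [-0.01  0.1  -3.09] open 0.0582
d cm [15.49  0.55  0.06] turn [0.05 0.18 0.64]
tau tool [ 0.0117 -0.0251  0.0422]
```

Emit:
jog_arm(targets=[[0,0,0,0,0,-10.5,1],[0,0,0,0,0,-21,1],[0,0,0,0,0,-24,1],[0,0,0,0,0,-24,1],[0,0,0,0,0,-24,1]])

```text
t: 17.7
tool_pos: [0.4715, 0.0254, 0.1758]
orientation: [-1.26, 1.01, 0.727]
force: [0.2, 0.4, -3.3]
opening: 0.058
```

Emit:
jog_arm(targets=[[0,0,0,0,0,10.5,1],[0,0,0,0,0,21,1],[0,0,0,0,0,24,1],[0,0,0,0,0,24,1],[0,0,0,0,0,24,1]])

```text
t: 18.32
tool_pos: [0.4719, 0.0252, 0.1757]
orientation: [-1.057, 1.291, 1.045]
force: [-0.0, -0.4, -3.5]
opening: 0.0581
```

Emit:
jog_arm(targets=[[0,0,0,0,0,0,1],[0,0,0,0,0,0,1]])

```text
t: 18.58
tool_pos: [0.4718, 0.0254, 0.1762]
orientation: [-1.058, 1.29, 1.044]
force: [-0.6, -0.3, -3.8]
opening: 0.058
```

```bash
python3 -c "
from h import *
meas()
goal([.4676,.0273,.02],-12.1)"
```

```text
t 19.575 mean [-0.0073 -0.0108 -0.0452 -0.097  -0.041  -3.4222] se [0.0068 0.0062 0.0064 0.1111 0.1411 0.1117]
t 19.57 pos [0.4719 0.0253 0.1757] F [ 0.01 -0.13 -2.97] open 0.0577
d cm [15.57  0.65  0.05] turn [0.04 0.2  0.67]
tau tool [-0.034  -0.0068 -0.0549]
```

B rattles: the moment swings from +0.052 to −0.045. I'll tilt it once more each way so either +x sense is covered, then carry it to the dish.

Emit:
jog_arm(targets=[[0,0,0,0,0,10.5,1],[0,0,0,0,0,21,1],[0,0,0,0,0,24,1],[0,0,0,0,0,24,1],[0,0,0,0,0,24,1]])

```text
t: 20.2
tool_pos: [0.4721, 0.0253, 0.176]
orientation: [-0.802, 1.55, 1.353]
force: [-0.3, -1.3, -3.0]
opening: 0.058
```

Emit:
jog_arm(targets=[[0,0,0,0,0,-10.5,1],[0,0,0,0,0,-21,1],[0,0,0,0,0,-24,1],[0,0,0,0,0,-24,1],[0,0,0,0,0,-24,1]])

```text
t: 20.82
tool_pos: [0.4723, 0.0253, 0.1769]
orientation: [-1.059, 1.289, 1.043]
force: [0.4, 0.1, -3.5]
opening: 0.0578
```

Emit:
jog_arm(targets=[[0,0,0,0,0,-10.5,1],[0,0,0,0,0,-21,1],[0,0,0,0,0,-24,1],[0,0,0,0,0,-24,1],[0,0,0,0,0,-24,1]])

```text
t: 21.45
tool_pos: [0.473, 0.0253, 0.1778]
orientation: [-1.261, 1.007, 0.725]
force: [0.1, 0.1, -3.5]
opening: 0.0576
```

Emit:
jog_arm(targets=[[0,0,0,0,0,10.5,1],[0,0,0,0,0,21,1],[0,0,0,0,0,24.5,1],[0,0,0,0,0,24.5,1],[0,0,0,0,0,24.5,1]])

```text
t: 22.08
tool_pos: [0.4733, 0.0251, 0.1776]
orientation: [-1.053, 1.295, 1.05]
force: [-0.8, -1.3, -3.9]
opening: 0.0578
```

```bash
python3 -c "
from h import *
goal([.634,.067,.187],-12.1)"
```

```text
t 22.07 pos [0.4733 0.0251 0.1776] F [-0.85 -1.25 -3.88] open 0.0578
d cm [ -0.82 -14.84   7.46] turn [0.03 0.23 0.33]
tau tool [ 0.0072 -0.0203 -0.0394]
```

Emit:
jog_arm(targets=[[-0.6,-3.5,1.8,0,0,0,1],[-0.8,-7.2,3.6,0,0,0,1],[-0.8,-11,5.5,0,0,0,1],[-0.8,-14,7,0,0,0,1],[-0.8,-14.8,7.5,0,0,0.3,1]])

```text
t: 22.7
tool_pos: [0.6346, 0.0682, 0.1873]
orientation: [-1.052, 1.296, 1.053]
force: [-0.5, -0.4, -2.2]
opening: 0.0578
```

Emit:
jog_arm(targets=[[0,0,0,0,0,0,1],[0,0,0,0,0,0,1],[0,0,0,0,0,0,1]])

```text
t: 23.08
tool_pos: [0.6339, 0.068, 0.1877]
orientation: [-1.052, 1.296, 1.053]
force: [-0.6, 0.1, -4.2]
opening: 0.0576
```

```bash
python3 -c "
from h import *
from plant import optics
for n in ('scene','top'):
  c=optics.read_camera(n);cv2.imwrite('pics/%s4.png'%n,cv2.resize(c['frame'][:,:,::-1],(800,600)))
goal([.634,.067,.187],-12.1)"
```

```text
t 23.18 pos [0.6342 0.068  0.1876] F [-1.03 -0.72 -3.34] open 0.0576
d cm [ 0.06 -0.   -0.1 ] turn [0.06 0.25 0.14]
tau tool [-0.0377  0.0008 -0.089 ]
```

View pics/scene4.png

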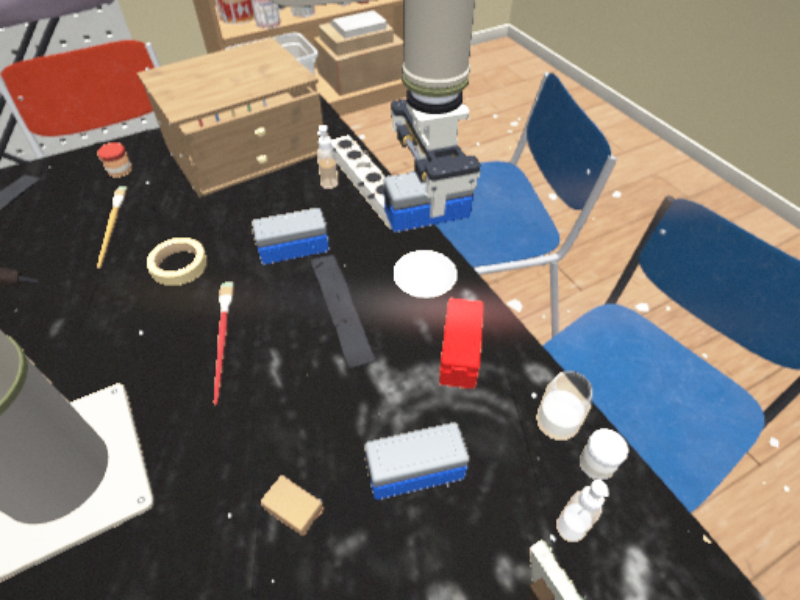

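View pics/top4.png

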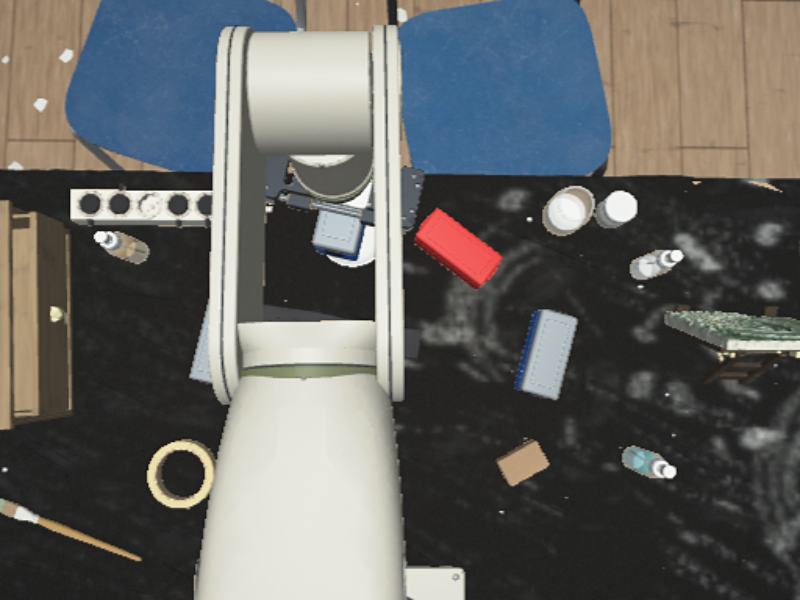

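The scene view shows case B level in the fingers at (430, 200). Cases A (290, 236) and C (417, 460) are upright in their original places, and the dish (425, 273) hasn't moved.

```bash
python3 -c "
from plant import ticket,robot
s=robot.read_state();print(s['tool_pos'],abs(s['dq']).max(),s['opening']);print(ticket.close_job())"
```

```text
[0.63415922 0.06799125 0.18761378] 0.007449005833649436 0.05757245385656481
the job is handed in; nothing more can be done
None
```

The middle case, B, is the one that rattles. I handed the job in at about 23 s with B held level and still about 20 cm above the dish. No verdict was reported.

- **Case A:** I lifted it and tipped it 24° each way. The wrist moment differed by only 0.014 ± 0.009 N m, against about 0.1 expected for a loose ball, so it is silent. I set it back upright; by the gripper's position it is within about 2 mm of where it stood.
- **Case B:** Tipping it both ways swung the moment from +0.052 to −0.045 N m. I tipped it each way a second time, in case its +x end points the other way from what I assumed.
- **Case C:** I did not touch it.

**Last checks:** the TCP was at (0.634, 0.068, 0.188), against a dish centre measured at about (0.631, 0.067). The fingers were 57.6 mm apart on the case, and the arm was at rest. In the last scene picture B was level, A and C were upright in place, and the dish had not moved. In the top view the arm partly hid case A and the dish, so those two were confirmed from the scene view only. No check failed. Single moment readings are noisy, about ±0.03 N m, so the moment figures above are averages of 20 readings.

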